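Set a riser plate in the bench clamp with its end overhanging

TASK

The end of the aluminium riser plate is to be filed: without picking anything up, push the plate across the raised birch board and out between the open jaws of the iron clamp until its leading end sticks out 30 mm past the board's far edge, square to that edge. Then push the clamp's sliding jaw up against it, so that the plate sits snug between both jaws with its end still out 30 mm. Leave the other things where they are and finish with the arm clear.

Things in the scene. Friction and masses are not known exactly. Their poses are not given: they have to be found in the camera images.
- board: Fixed raised birch work board on the bench, 320 (x) x 600 (y) x 45 mm high, scuffed. Origin: centre of its underside, on the bench top, so its top is 45 mm above the origin. Its +x side is the far edge that the plate must overhang.
- clamp: Fixed iron clamp. Origin: on the board's far top edge line, between the jaws; x points out over the edge, square to it, y along the edge, z up. Both jaws lie at x = -55 to -5 mm and are about 35 mm high; the sliding jaw is on the -y side.
- fixed_face (a point): Middle of the fixed jaw's flat face, at clamp x = -30, y = +50, z = +16 mm, looking to -y. Beyond it, to y = +147 mm, are its body and an upright threaded spindle with T-handle, 93 mm high.
- jaw (a joint): Sliding jaw position in m, 0 to 0.075, growing as it slides along clamp +y towards the fixed jaw. At 0 its flat face is at clamp y = -65 mm: the opening is 115 mm minus the value, and the 56 mm plate is snug at 0.059. Starts at 0 to 0.015. About 3 N of friction; stays where left.
- jaw_back (a point): Middle of the sliding jaw's outer face (the one to push), 16 mm above the board's top. The iron jaw block is 50 (x) x 28 (y) x 34 mm high.
- riser: The riser plate: loose flat aluminium plate 120 (x) x 56 (y) x 6 mm thick, with bolt holes near its ends and one larger hole in the middle, about 0.11 kg, lying on the board robot-side of the clamp, its length roughly towards the far edge. Origin: centre of its underside; x along its length towards the far edge.
- riser_end (a point): Middle of the riser plate's leading end face (60 mm along its +x from its centre, 3 mm above its underside).
- wheel: Bystander: cream longboard wheel lying flat, 75 mm across, 52 mm high, on the board. Origin: centre of its underside.
- bushing_cup: Bystander: blue plastic cup, 68 mm across, 60 mm high, on the board. Origin: centre of its underside.
- baseplate: Bystander: bronze-finish truck baseplate, 82 x 56 x 33 mm high, on the board. Origin: centre of its underside.
- rubber_pad: Bystander: black rubber riser pad, 80 x 56 x 10 mm, on the board; not the plate to be moved. Origin: centre of its underside.
- hex_keys: Bystander: red holder 34 x 90 x 40 mm with upright steel hex keys, to 130 mm high, on the bench. Origin: centre of its underside.
- spanner: Bystander: spanner about 170 mm long lying on the bench. Origin: under its middle.

How it is judged:
On the way, in this order (a step that is already met when the one before it is completed fails the run):
1. the plate, flat on the board and roughly square, overhangs the edge by 23 to 37 mm between the jaws while the sliding jaw is still open (x of riser_end in the frame of clamp between 0.023 and 0.037 m and z of riser in the frame of clamp between -0.004 and 0.004 m and y of riser in the frame of clamp between -0.04 and 0.026 m and angle between the x axis of riser and the x axis of clamp, either way round below 0.2 rad and value of joint jaw below 0.054 m), for 0.1 s.
2. the sliding jaw is pushed up to the plate and the plate is against the fixed jaw (value of joint jaw above 0.056 m and y of riser in the frame of clamp between 0.018 and 0.026 m), for 0.2 s.
At the end, for the whole second after the job is handed in: The plate lies flat on the board and still, its end 23 to 37 mm past the far edge and square to it within 0.1 rad, snug between both jaws (sliding jaw within 3 mm of the snug position, jaw value above 0.056; plate centre 18 to 26 mm to the clamp's +y) (all of step 2 and x of riser_end in the frame of clamp between 0.023 and 0.037 m and z of riser in the frame of clamp between -0.004 and 0.004 m and angle between the x axis of riser and the x axis of clamp, either way round below 0.1 rad and linear speed of riser below 0.01 m/s); the robot touches nothing.
It fails at once if the plate is lifted or tipped (z of riser in the frame of clamp above 0.012 m or angle between riser's own z axis and vertical above 0.15 rad).
It fails at once if a bystander is moved by more than 20 mm (distance of any of wheel, bushing_cup, baseplate, rubber_pad, hex_keys, spanner from where it was at the start of the episode above 0.02 m).
It also fails if it takes over 48 s, if anything falls off the work surface, if the arm or the gripper's body presses on something with over 40 N, if the wrist force passes 120 N, or if a joint passes its speed limit or range.

ROBOT

A 6-joint arm with a two-finger parallel gripper is mounted at the origin on the work surface. World frame = base frame: x ahead of the robot, y to its left, z up, the work surface at z = 0. Lengths are in m, angles in rad, forces in N, time in s.
With the tool pointing down it reaches from about 0.3 to 0.85 m from the base axis. Payload 4.2 kg.
Tool frame: the origin (TCP) lies where the fingers leave the gripper's body, on its centre line; the fingertips stand 78 mm ahead of it and the grasp point (between the pads) lies 60 mm ahead of it; z points along the fingers, y is the line along which they close (so a half turn about z gives the same grasp; the last joint's range is limited). The gripper opens to 91 mm and grips with 3 to 60 N. Pads are 32 mm wide; open, the fingers measure 118 mm over their backs; the gripper's body (76 mm by 178 mm) begins 60 mm behind the grasp point.
Start: joints at [-1.121, 0.32, 1.565, -0, 1.257, -0.02], TCP at [0.26, -0.513, 0.292] pointing down, gripper open.
Joint ranges: [-3.11, 3.11], [-0.84, 2.01], [0.21, 2.61], [-1.34, 4.49], [0.05, 2.63], [-2.56, 2.56]. Speed limits (rad/s): [2.57, 2.57, 3.14, 3.14, 3.14, 3.14].

INTERFACE

Orientations are given as a unit quaternion [w, x, y, z].
In Python, from rig import bot, snapshot, calibration, order gives the robot as it stands.
- The arm moves only by the tool jog_arm, never from a script. Its argument "moves" is a list that holds one entry, the list of rows, each a list of 7 numbers: the shift along the tool's x, y, z in units of 40 mm (1.0 is 40 mm), then the turn, a rotation vector about the tool's x, y, z in units of 5 degrees (1.0 is 5 degrees), then the closure, from 0 (fully open) to 1 (shut). In form: [[[dx, dy, dz, ax, ay, az, claw], ...]]. A call has 1 to 8 rows; each row shifts and turns the commanded pose from where the row before left it, along the tool's axes as they then stand; what a row does not reach is not made up. A row lasts 1/12 s, in which the tool goes at most 41.7 mm and 7.16 degrees, less where a joint would pass 70% of its speed; a pose out of reach is approached as far as the arm can. A call is refused whole if a number of a shift passes 1 or a number of a turn 1, either way. A call with a gripper value outside its range is refused whole. The fingers move at their own pace and stop on an object; "force" is the grip in N (left out, the last holds). Time passes only in rows, so rows that do not move let the fingers close. It gives the time, the measured TCP pose, the force, the opening and the grip force at its end, in the units of the state.
- bot.sense(): the state, without advancing time (a new reading comes with each control period).
- snapshot(name): name is "side" or "top" or "wrist"; returns the picture (420x560x3 uint8, blue, green, red); there is no depth.
- calibration(name): a dict with "fx", "fy", "cx", "cy" (pixels), "eye" and "attitude" of the camera in the world; the wrist camera has in their place "T_tool_cam" (4x4, takes a point from camera to tool coordinates, whose origin is the TCP and whose axes are the flange's). Camera axes: x right, y down, z forward; pixel columns grow to the right and rows downward; lengths in m; the calibration is good to about 2 mm. A picture is of the moment at which its call begins: read the wrist's pose just before it. calibration takes no time and is no camera call.
- order.close_job(): hands the job in; it is judged then, once.
The state is a dict: "time_s": time; "q": joint angles; "qvel": joint speeds; "joint_efforts": joint torques, N m; "position": TCP position; "tcp_rot": TCP orientation; "ft_force": force on the tool from outside, world axes, zero at the start; "wrist_torque": the same for the moment, N m; "finger_gap": finger opening in m; "finger_force": force on a finger pad.
Only numpy, scipy, OpenCV 4.12 (cv2) and the standard library are available. Lean on these libraries where they do the work, as an engineer would, in place of code of your own. Each camera call takes 0.05 s, during which the arm holds its last target. There are 200 camera calls.

## Working session

There is one attempt and no reset: what is moved stays moved. The work goes in short steps, Python scripts to look and compute and a tool call to move; the robot and the scene stay as the last step left them, time stands still between calls to the robot, and variables do not carry over. Pictures are saved under pics/ and viewed, at most 14 in all, crops included, and the job is handed in when it is done.

Besides the shell and the picture viewer there is one more tool, called after "Call:" as name([rows], argument=value, ...), one row to a line, values as JSON. jog_arm: Moves the arm, as the interface text tells. Its arguments: {"type":"object","properties":{"moves":{"type":"array","items":{"type":"array","items":{"type":"array","items":{"type":"number"}}}},"force":{"type":"number"}},"required":["moves"]}

```bash
mkdir -p pics; python3 - <<'E'
from rig import bot, snapshot, calibration
import cv2
s=bot.sense();print(s['time_s'],s['position'],s['tcp_rot'])
for n in('side','top'):
    cv2.imwrite(f'pics/{n}0.png',snapshot(n));print(n,calibration(n))
print(calibration('wrist'))
E
```

```text
0.0 [ 0.26014679 -0.51239221  0.29142258] [-8.46682175e-04  9.72539249e-01  2.32737300e-01 -2.05627606e-04]
side {'fx': 526.5616090903261, 'fy': 526.5616090903261, 'cx': 287.53873137166823, 'cy': 207.64419057704632, 'eye': array([0.44374297, 1.06289001, 0.88747383]), 'attitude': array([ 0.0223503 , -0.01808068,  0.88873723, -0.45751469])}
top {'fx': 436.9746747658913, 'fy': 436.9746747658913, 'cx': 278.46088785803136, 'cy': 211.22258107221506, 'eye': array([ 0.43666547, -0.09212808,  1.37326777]), 'attitude': array([-0.02270689,  0.70690521, -0.7066019 ,  0.02198117])}
{'fx': 369.6171272110805, 'fy': 369.6171272110805, 'cx': 278.2963545445751, 'cy': 211.2769397885546, 'T_tool_cam': array([[-1.36376096e-03, -9.66133011e-01, -2.58040977e-01,
         7.28387630e-02],
       [ 9.99998280e-01, -1.64204435e-03,  8.62942945e-04,
         5.72495395e-04],
       [-1.25743239e-03, -2.58039356e-01,  9.66133588e-01,
        -9.22742969e-02],
       [ 0.00000000e+00,  0.00000000e+00,  0.00000000e+00,
         1.00000000e+00]])}
```

View pics/top0.png

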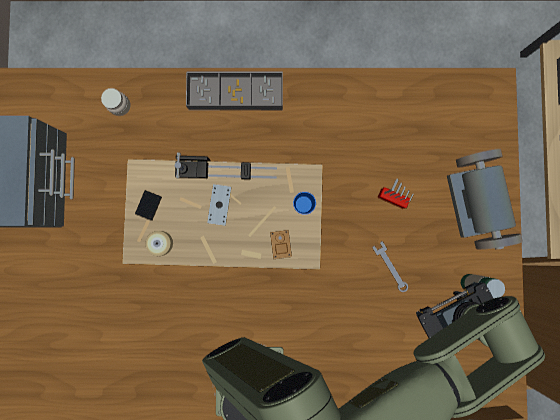

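View pics/side0.png

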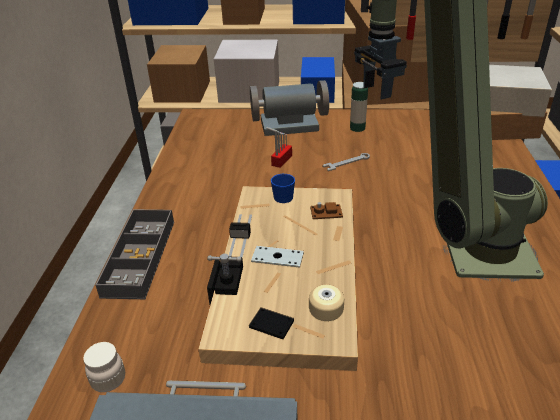

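Top view: the board spans about (127,160) to (322,268), with the plate at (219,204). The fixed jaw is at about (192,167) and the sliding jaw at (246,171). I'll extract the edges and corners by masks.

```bash
cat > h.py <<'E'
import numpy as np, cv2
from scipy.spatial.transform import Rotation as R
from rig import bot, snapshot, calibration
def Rq(q): return R.from_quat(np.r_[q[1:],q[0]])
def cast(n,px,z,s=None):
    c=calibration(n); px=np.atleast_2d(px).astype(float)
    d=np.c_[(px[:,0]-c['cx'])/c['fx'],(px[:,1]-c['cy'])/c['fy'],np.ones(len(px))]
    if n=='wrist':
        T=c['T_tool_cam'];r=Rq(s['tcp_rot']);e=s['position']+r.apply(T[:3,3]);d=r.apply(d@T[:3,:3].T)
    else: e=np.array(c['eye']);d=Rq(c['attitude']).apply(d)
    return e+d*((z-e[2])/d[:,2])[:,None]
E
python3 - <<'E'
from h import *
im=cv2.imread('pics/top0.png');hsv=cv2.cvtColor(im,cv2.COLOR_BGR2HSV)
print('hsv plate',hsv[195,215],'wood',hsv[230,230],'bench',hsv[290,230],'jaw',hsv[170,246])
# plate: low saturation, bright
m=((hsv[...,1]<70)&(hsv[...,2]>110)).astype('uint8')*255
mm=np.zeros_like(m);mm[180:230,200:240]=m[180:230,200:240]
cs,_=cv2.findContours(mm,cv2.RETR_EXTERNAL,cv2.CHAIN_APPROX_NONE)
c=max(cs,key=cv2.contourArea);r=cv2.minAreaRect(c);b=cv2.boxPoints(r)
print('plate',r);print(cast('top',b,.051).round(4));print(cast('top',[r[0]],.051).round(4))
print('board corners',cast('top',[(127,160),(322,165),(320,268),(123,263)],.045).round(4))
o=cv2.resize(im[145:275,115:335],None,fx=3.5,fy=3.5,interpolation=cv2.INTER_CUBIC);cv2.imwrite('pics/topc.png',o)
E
```

```text
hsv plate [101  31 174] wood [ 19  79 164] bench [ 16 151 135] jaw [45  8 65]
plate ((218.8525848388672, 204.20809936523438), (18.627004623413086, 40.44721603393555), 8.746162414550781)
[[0.4852 0.1269 0.051 ]
 [0.607  0.1095 0.051 ]
 [0.5983 0.0533 0.051 ]
 [0.4767 0.0711 0.051 ]]
[[0.5416 0.0902 0.051 ]]
board corners [[ 0.6781  0.3743  0.045 ]
 [ 0.6628 -0.2242  0.045 ]
 [ 0.3489 -0.2163  0.045 ]
 [ 0.3637  0.3793  0.045 ]]
```

View pics/topc.png

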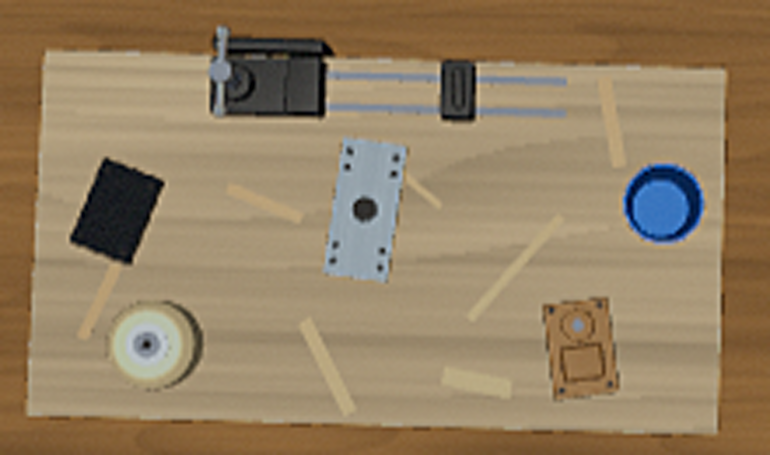

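Crop: the fixed jaw face is at crop x≈326, and the sliding jaw spans x≈440 to 476 and y≈60 to 122. The plate's corners agree with the mask. The board and clamp yaw is about -0.025 rad. Next I'll plan the approach to a wrist view over the clamp.

```bash
cat >> h.py <<'E'
def plan(target,yaw,claw,n=None,show=True):
    """rows (tool axes, row units) to bring a down-pointing tool to target with tool x at world yaw"""
    s=bot.sense();p=s['position'];r=Rq(s['tcp_rot'])
    goal=R.from_euler('z',yaw)*R.from_euler('x',np.pi)
    rv=(r.inv()*goal).as_rotvec();d=np.array(target)-p
    n=n or int(np.ceil(max(np.linalg.norm(d)/.038,np.linalg.norm(rv)/np.radians(4.9),1)))
    print('d',d.round(4),'rotvec deg',np.degrees(rv).round(2),'n',n)
    for i in range(n):
        ri=r*R.from_rotvec(rv*i/n)
        print(np.r_[ri.inv().apply(d/n)/.04,np.degrees(rv/n)/5,claw].round(3).tolist(),end=',\n')
E
python3 - <<'E'
from h import *
f=lambda x,y:(115+x/3.5,145+y/3.5)
for z in(.045,.08):
  print(z,'fixed face',cast('top',[f(326,60),f(326,117)],z).round(4).tolist(),'jaw L/R',cast('top',[f(440,90),f(476,90)],z).round(4).tolist())
print('handle',cast('top',[f(222,28),f(222,115),f(210,70)],.138).round(4).tolist())
plan([.54,.08,.29],-.025,.7)
E
```

```text
0.045 fixed face [[0.6715, 0.1251, 0.045], [0.6212, 0.1245, 0.045]] jaw L/R [[0.6451, 0.025, 0.045], [0.6451, -0.0065, 0.045]]
0.08 fixed face [[0.6653, 0.1193, 0.08], [0.6164, 0.1188, 0.08]] jaw L/R [[0.6396, 0.0219, 0.08], [0.6396, -0.0088, 0.08]]
handle [[0.6814, 0.1951, 0.138], [0.6099, 0.194, 0.138], [0.6468, 0.2043, 0.138]]
d [ 0.2798  0.5924 -0.0015] rotvec deg [-9.000e-02  2.000e-02  2.835e+01] n 18
[0.719, -0.558, 0.003, -0.001, 0.0, 0.315, 0.7],
[0.703, -0.577, 0.003, -0.001, 0.0, 0.315, 0.7],
[0.687, -0.596, 0.003, -0.001, 0.0, 0.315, 0.7],
[0.671, -0.615, 0.003, -0.001, 0.0, 0.315, 0.7],
[0.654, -0.633, 0.003, -0.001, 0.0, 0.315, 0.7],
[0.636, -0.651, 0.003, -0.001, 0.0, 0.315, 0.7],
[0.618, -0.668, 0.003, -0.001, 0.0, 0.315, 0.7],
[0.599, -0.685, 0.003, -0.001, 0.0, 0.315, 0.7],
[0.58, -0.701, 0.003, -0.001, 0.0, 0.315, 0.7],
[0.561, -0.717, 0.003, -0.001, 0.0, 0.315, 0.7],
[0.541, -0.732, 0.003, -0.001, 0.0, 0.315, 0.7],
[0.52, -0.747, 0.002, -0.001, 0.0, 0.315, 0.7],
[0.5, -0.761, 0.002, -0.001, 0.0, 0.315, 0.7],
[0.479, -0.774, 0.002, -0.001, 0.0, 0.315, 0.7],
[0.457, -0.787, 0.002, -0.001, 0.0, 0.315, 0.7],
[0.435, -0.799, 0.002, -0.001, 0.0, 0.315, 0.7],
[0.413, -0.811, 0.002, -0.001, 0.0, 0.315, 0.7],
[0.391, -0.822, 0.002, -0.001, 0.0, 0.315, 0.7],
```

Call:
jog_arm([
  [[0.72, -0.56, 0, 0, 0, 0.315, 0.7], [0.7, -0.58, 0, 0, 0, 0.315, 0.7], [0.69, -0.6, 0, 0, 0, 0.315, 0.7], [0.67, -0.615, 0, 0, 0, 0.315, 0.7], [0.65, -0.63, 0, 0, 0, 0.315, 0.7], [0.64, -0.65, 0, 0, 0, 0.315, 0.7], [0.62, -0.67, 0, 0, 0, 0.315, 0.7], [0.6, -0.685, 0, 0, 0, 0.315, 0.7]],
])

```text
time_s: 0.77
position: [0.3849, -0.2474, 0.292]
tcp_rot: [-0.0, 0.992, 0.124, -0.0]
ft_force: [1.3, -0.1, 0.1]
finger_gap: 0.0411
finger_force: 0.0
```

Call:
jog_arm([
  [[0.58, -0.7, 0, 0, 0, 0.315, 0.7], [0.56, -0.72, 0, 0, 0, 0.315, 0.7], [0.54, -0.73, 0, 0, 0, 0.315, 0.7], [0.52, -0.75, 0, 0, 0, 0.315, 0.7], [0.5, -0.76, 0, 0, 0, 0.315, 0.7], [0.48, -0.775, 0, 0, 0, 0.315, 0.7], [0.46, -0.79, 0, 0, 0, 0.315, 0.7], [0.44, -0.8, 0, 0, 0, 0.315, 0.7]],
])

```text
time_s: 1.43
position: [0.5095, 0.0163, 0.292]
tcp_rot: [0.0, 1.0, 0.014, -0.0]
ft_force: [-0.5, 0.1, -1.1]
finger_gap: 0.0277
finger_force: 0.0
```

Call:
jog_arm([
  [[0.41, -0.81, 0, 0, 0, 0.315, 0.7], [0.39, -0.82, 0, 0, 0, 0.315, 0.7], [0, 0, 0, 0, 0, 0, 0.7], [0, 0, 0, 0, 0, 0, 0.7], [0, 0, 0, 0, 0, 0, 0.7]],
])

```text
time_s: 1.85
position: [0.5398, 0.08, 0.2916]
tcp_rot: [0.0, 1.0, -0.012, -0.001]
ft_force: [0.3, -0.3, -1.0]
finger_gap: 0.0273
finger_force: 0.0
```

```bash
python3 - <<'E'
from h import *
s=bot.sense();im=snapshot('wrist');cv2.imwrite('pics/w1.png',im);np.save('w1.npy',np.r_[s['position'],s['tcp_rot']])
print(s['position'],s['finger_gap'],s['time_s'])
E
```

```text
[0.53981297 0.07996248 0.29163886] 0.027345727049479965 1.85
```

View pics/w1.png

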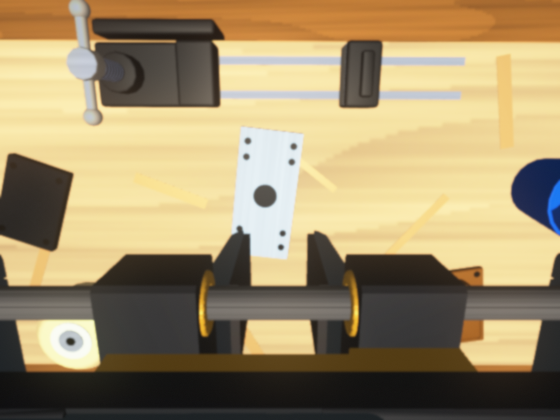

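Wrist view: the plate's front corners are at about (241,127) and (302,134), with the rear right at (289,259). The far edge is at row ≈40, the fixed face at column ≈219, and the sliding jaw spans columns 341 to 381.

```bash
python3 - <<'E'
from h import *
a=np.load('w1.npy');s=dict(position=a[:3],tcp_rot=a[3:])
im=cv2.imread('pics/w1.png');hsv=cv2.cvtColor(im,cv2.COLOR_BGR2HSV)
# far edge: saturation step in columns
e=[]
for u in list(range(240,335,5))+list(range(390,490,5)):
    col=hsv[25:60,u,1].astype(int);k=np.argmax(-(col[4:]-col[:-4]));e.append((u,25+k+2))
w=cast('wrist',e,.045,s);k=np.polyfit(w[:,1],w[:,0],1);print('edge x=',k,'res',np.std(w[:,0]-np.polyval(k,w[:,1])),'px',e[::8])
g=cv2.cvtColor(im,cv2.COLOR_BGR2GRAY)
m=((hsv[...,1]<60)&(hsv[...,2]>120)).astype('uint8')*255
m[:110]=0;m[232:]=0;m[:,:225]=0;m[:,320:]=0
c=max(cv2.findContours(m,cv2.RETR_EXTERNAL,cv2.CHAIN_APPROX_NONE)[0],key=cv2.contourArea)[:,0]
L=[];Rr=[]
for v in range(145,225):
    q=c[c[:,1]==v,0]; L.append((q.min(),v));Rr.append((q.max()+1,v))
for n,l in(('L',L),('R',Rr)):
    w=cast('wrist',l,.051,s);p=np.polyfit(w[:,0],w[:,1],1);print(n,'yaw',np.arctan(p[0]),'y at .54',np.polyval(p,.54))
print('corners',cast('wrist',[(241,127),(302,134),(289,259)],.051,s).round(4).tolist())
print('fixed',cast('wrist',[(219,45),(219,100)],.08,s).round(4).tolist(),cast('wrist',[(219,100)],.045,s).round(4))
print('jaw',cast('wrist',[(345,42),(341,104),(381,42),(379,105)],.079,s).round(4).tolist())
E
```

```text
edge x= [0.0256974  0.66910076] res 0.00011956998586648016 px [(240, np.int64(41)), (280, np.int64(41)), (320, np.int64(41)), (415, np.int64(41)), (455, np.int64(41))]
L yaw -0.14320413982227428 y at .54 0.1199302109541464
R yaw -0.14231501175116212 y at .54 0.06218222716219683
corners [[0.6013, 0.1103, 0.051], [0.5938, 0.0568, 0.051], [0.4758, 0.0704, 0.051]]
fixed [[0.6634, 0.121, 0.08], [0.6234, 0.1237, 0.08]] [[0.6246 0.129  0.045 ]]
jaw [[0.6632, 0.0252, 0.079], [0.618, 0.0274, 0.079], [0.6625, -0.0022, 0.079], [0.6164, -0.0027, 0.079]]
```

```bash
python3 - <<'E'
import cv2,numpy as np
im=cv2.imread('pics/w1.png')[10:140,195:400]
im=np.clip((im/255.)**.5*255,0,255).astype('uint8')
cv2.imwrite('pics/w1c.png',cv2.resize(im,None,fx=3.9,fy=3.9,interpolation=cv2.INTER_CUBIC))
E
```

```text
(no output)
```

View pics/w1c.png

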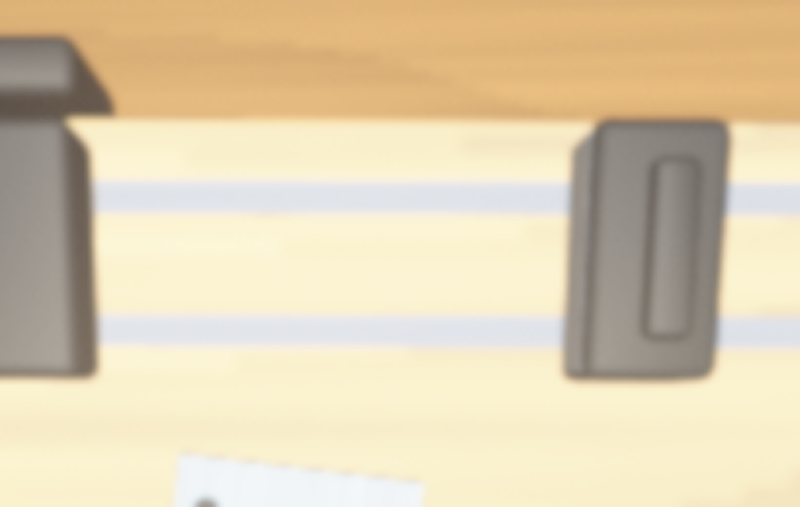

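Enlarged, both inner faces are visible. The fixed face's top edge is at columns 212 to 214 and its bottom edge at 218 to 220. The jaw's top edge is at 349 to 346 and its bottom edge at 342 to 340, with its back at 382 to 378.

```bash
python3 - <<'E'
from h import *
a=np.load('w1.npy');s=dict(position=a[:3],tcp_rot=a[3:])
C=R.from_euler('z',-.0257)
# clamp origin guess: along edge line x=.6691+.0257y ; express in rotated frame about edge point y=0
P0=np.array([.6691,0,.045]); f=lambda px,z:C.inv().apply(cast('wrist',px,z,s)-P0).round(4).tolist()
print('fixed top',f([(211.9,43),(213.7,106)],.08),'bot',f([(218,50),(219.9,106)],.045))
print('jaw top',f([(348.8,43),(345.8,106)],.079),'bot',f([(341.9,50),(339.6,106)],.045),'back',f([(382,43),(378,106)],.079))
print('plate corners',f([(241,127),(302,134),(289,259)],.051))
E
```

```text
fixed top [[-0.0074, 0.1261, 0.035], [-0.0534, 0.1268, 0.035]] bot [[-0.0071, 0.1269, -0.0], [-0.0528, 0.1272, -0.0]]
jaw top [[-0.0072, 0.0221, 0.034], [-0.0533, 0.0222, 0.034]] bot [[-0.007, 0.0217, 0.0], [-0.0528, 0.0216, -0.0]] back [[-0.0072, -0.0032, 0.034], [-0.0533, -0.0033, 0.034]]
plate corners [[-0.0707, 0.1085, 0.006], [-0.0767, 0.0548, 0.006], [-0.195, 0.0654, 0.006]]
```

```bash
cat >> h.py <<'E'
C=R.from_euler('z',-.0257); O=np.array([.6711,.0768,.045])
def W(x,y,z): return O+C.apply([x,y,z])
def tcpC():
    s=bot.sense();return C.inv().apply(s['position']-O)
E
python3 - <<'E'
from h import *
print(tcpC());plan(W(-.24,.012,.105),-.0257,.7)
E
```

```text
[-0.1314257  -0.00070249  0.24686213]
d [-0.1082  0.0155 -0.1419] rotvec deg [0.04 0.07 0.02] n 5
[-0.542, -0.064, 0.71, 0.002, 0.003, 0.001, 0.7],
[-0.542, -0.064, 0.71, 0.002, 0.003, 0.001, 0.7],
[-0.542, -0.064, 0.71, 0.002, 0.003, 0.001, 0.7],
[-0.543, -0.064, 0.71, 0.002, 0.003, 0.001, 0.7],
[-0.543, -0.064, 0.709, 0.002, 0.003, 0.001, 0.7],
```

Call:
jog_arm([
  [[-0.68, -0.08, 0.5, 0, 0, 0, 0.7], [-0.68, -0.08, 0.6, 0, 0, 0, 0.7], [-0.68, -0.08, 0.75, 0, 0, 0, 0.7], [-0.68, -0.08, 0.85, 0, 0, 0, 0.7], [0, 0, 0.85, 0, 0, 0, 0.7], [0, 0, 0, 0, 0, 0, 0.7], [0, 0, 0.3, 0, 0, 0, 0.7], [0, 0, 0.2, 0, 0, 0, 0.7]],
])

```text
time_s: 2.57
position: [0.4343, 0.0948, 0.1326]
tcp_rot: [-0.0, 1.0, -0.013, 0.001]
ft_force: [-0.1, -0.1, 0.2]
finger_gap: 0.0273
finger_force: 0.0
```

Call:
jog_arm([
  [[0, 0, 0.1, 0, 0, 0, 0.7], [0, 0, 0, 0, 0, 0, 0.7], [0, 0, 0, 0, 0, 0, 0.7]],
])

```text
time_s: 2.82
position: [0.4339, 0.0953, 0.1285]
tcp_rot: [-0.0, 1.0, -0.013, 0.001]
ft_force: [0.9, 0.8, -0.1]
finger_gap: 0.0274
finger_force: 0.0
```

```bash
python3 - <<'E'
from h import *
s=bot.sense();print(tcpC(),s['ft_force'],s['finger_gap'],s['time_s'])
im=snapshot('wrist');cv2.imwrite('pics/w2.png',im)
E
```

```text
[-0.23763148  0.01241927  0.08351647] [ 0.91987887  0.81582868 -0.07552995] 0.027367828505908284 2.8167
```

View pics/w2.png

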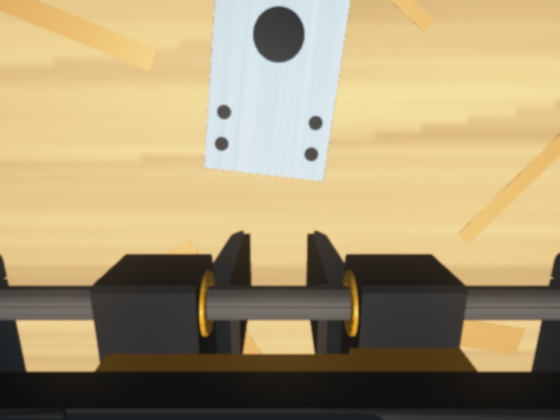

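The fingers stand behind the plate's rear edge, whose corners are at (205,167) and (324,181), with the tips still about 5 mm above the board. I'll lower 3.5 mm and push most of the way.

Call:
jog_arm([
  [[0, 0, 0.09, 0, 0, 0, 0.7], [0, 0, 0, 0, 0, 0, 0.7], [0.2, 0, 0, 0, 0, 0, 0.7], [0.2, 0, 0, 0, 0, 0, 0.7], [0.2, 0, 0, 0, 0, 0, 0.7], [0.2, 0, 0, 0, 0, 0, 0.7], [0.2, 0, 0, 0, 0, 0, 0.7], [0, 0, 0, 0, 0, 0, 0.7]],
])

```text
time_s: 3.53
position: [0.4754, 0.0946, 0.1243]
tcp_rot: [-0.0, 1.0, -0.013, 0.001]
ft_force: [-0.1, -0.9, 0.4]
finger_gap: 0.0273
finger_force: 0.0
```

Call:
jog_arm([
  [[0.25, 0, 0, 0, 0, 0, 0.7], [0.25, 0, 0, 0, 0, 0, 0.7], [0.25, 0, 0, 0, 0, 0, 0.7], [0.25, 0, 0, 0, 0, 0, 0.7], [0.2, 0, 0, 0, 0, 0, 0.7], [0.1, 0, 0, 0, 0, 0, 0.7], [0, 0, 0, 0, 0, 0, 0.7], [0, 0, 0, 0, 0, 0, 0.7]],
])

```text
time_s: 4.2
position: [0.5251, 0.0932, 0.1241]
tcp_rot: [0.0, 1.0, -0.013, -0.0]
ft_force: [-0.1, -0.5, -0.1]
finger_gap: 0.0274
finger_force: 0.0
```

```bash
python3 - <<'E'
from h import *
s=bot.sense();print(tcpC(),s['ft_force'],s['finger_gap'],s['time_s'])
im=snapshot('wrist');cv2.imwrite('pics/w3.png',im)
np.save('w3.npy',np.r_[s['position'],s['tcp_rot']])
E
```

```text
[-0.14636269  0.01264054  0.07906727] [-0.09474636 -0.49239983 -0.10111444] 0.0273644113441258 4.2
```

View pics/w3.png

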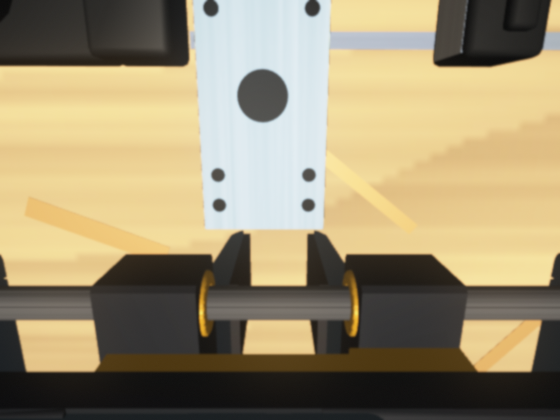

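The plate is now square, with its rear edge at row ≈229 from (204,229) to (324,229), resting on the fingers.

```bash
python3 - <<'E'
from h import *
a=np.load('w3.npy');s=dict(position=a[:3],tcp_rot=a[3:])
q=lambda p,z=.051:C.inv().apply(cast('wrist',p,z,s)-O).round(4).tolist()
print('rear',q([(205,229),(324,229)]));print('hole',q([(263,96)]));print('jaw bot',q([(189,66),(433,66)],.045))
im=snapshot('top');hsv=cv2.cvtColor(im,cv2.COLOR_BGR2HSV)
m=((hsv[...,1]<70)&(hsv[...,2]>110)).astype('uint8')*255
mm=np.zeros_like(m);mm[150:215,205:240]=m[150:215,205:240]
c=max(cv2.findContours(mm,0,1)[0],key=cv2.contourArea);r=cv2.minAreaRect(c)
print(r,C.inv().apply(cast('top',cv2.boxPoints(r),.051)-O).round(4).tolist())
E
```

```text
rear [[-0.1259, 0.0465, 0.006], [-0.126, -0.0093, 0.006]]
hole [[-0.0664, 0.0186, 0.006]]
jaw bot [[-0.0536, 0.0508, 0.0], [-0.0537, -0.0551, 0.0]]
((220.07870483398438, 172.54092407226562), (29.384620666503906, 30.839656829833984), 27.474430084228516) [[-0.0557, 0.0703, 0.006], [0.0297, 0.03, 0.006], [-0.0101, -0.0511, 0.006], [-0.0951, -0.0105, 0.006]]
```

Call:
jog_arm([
  [[0.2, 0, 0, 0, 0, 0, 0.7], [0.2, 0, 0, 0, 0, 0, 0.7], [0.15, 0, 0, 0, 0, 0, 0.7], [0.1, 0, 0, 0, 0, 0, 0.7], [0.1, 0, 0, 0, 0, 0, 0.7], [0.05, 0, 0, 0, 0, 0, 0.7], [0, 0, 0, 0, 0, 0, 0.7], [0, 0, 0, 0, 0, 0, 0.7]],
])

```text
time_s: 4.97
position: [0.5571, 0.0924, 0.1241]
tcp_rot: [0.0, 1.0, -0.013, 0.0]
ft_force: [-0.4, 0.5, -1.0]
finger_gap: 0.0275
finger_force: 0.0
```

```bash
cat >> h.py <<'E'
def rear():
    """rear plate edge and hole centre in clamp coordinates from the wrist view"""
    s=bot.sense();im=snapshot('wrist');hsv=cv2.cvtColor(im,cv2.COLOR_BGR2HSV)
    m=((hsv[...,1]<60)&(hsv[...,2]>120)).astype('uint8')*255
    m[:,:180]=0;m[:,360:]=0;m[240:]=0
    c=max(cv2.findContours(m,0,1)[0],key=cv2.contourArea);x,y,w,h=cv2.boundingRect(c)
    mm=cv2.drawContours(np.zeros_like(m),[c],-1,255,-1)
    e=[(u,np.flatnonzero(mm[:,u]).max()+1) for u in range(x+10,x+w-10,4)]
    l=[(np.flatnonzero(mm[v]).min(),v) for v in range(y+h-90,y+h-8,4)];rr=[(np.flatnonzero(mm[v]).max()+1,v) for v in range(y+h-90,y+h-8,4)]
    q=lambda p:C.inv().apply(cast('wrist',p,.051,s)-O)
    E,L,Q=q(e),q(l),q(rr)
    k=np.polyfit(E[:,1],E[:,0],1)
    print('t',s['time_s'],'tcpC',tcpC().round(4),'rear x',np.median(E[:,0]).round(4),'L y',L[:,1].mean().round(4),'R y',Q[:,1].mean().round(4),'yaw rear',-k[0].round(3),'sides',[np.polyfit(a[:,0],a[:,1],1)[0].round(3) for a in(L,Q)])
    return im
E
python3 - <<'E'
from h import *
cv2.imwrite('pics/w4.png',rear());print(bot.sense()['ft_force'])
E
```

```text
t 4.9667 tcpC [-0.1145  0.0127  0.0791] rear x -0.0958 L y 0.0471 R y -0.0093 yaw rear 0.486 sides [np.float64(-0.0), np.float64(-0.005)]
[ 0.01714937 -0.15097198 -0.18687188]
```

View pics/w4.png

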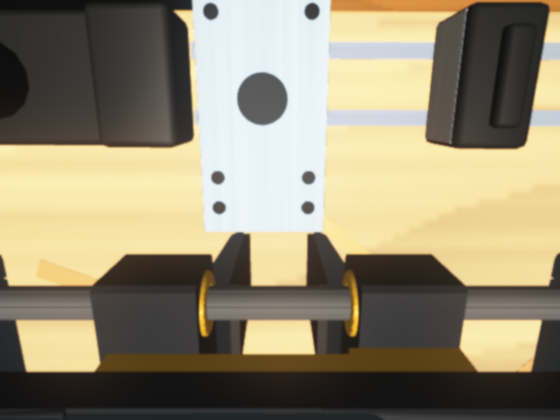

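The plate lies between the jaws, with its rear edge at row ≈232 (about -95.5 mm). I'll push 5.5 mm more, then back off and rise for a check.

Call:
jog_arm([
  [[0.05, 0, 0, 0, 0, 0, 0.7], [0.05, 0, 0, 0, 0, 0, 0.7], [0.04, 0, 0, 0, 0, 0, 0.7], [0, 0, 0, 0, 0, 0, 0.7], [0, 0, 0, 0, 0, 0, 0.7], [-0.3, 0, 0, 0, 0, 0, 1], [-0.3, 0, 0, 0, 0, 0, 1], [0, 0, -0.5, 0, 0, 0, 1]],
])

```text
time_s: 5.68
position: [0.5342, 0.0924, 0.141]
tcp_rot: [0.001, 1.0, -0.012, -0.005]
ft_force: [0.3, 0.3, -1.3]
finger_gap: 0.0102
finger_force: 0.0
```

Call:
jog_arm([
  [[0.2, 0, -1, 0, 0, 0, 1], [0.6, 0, -1, 0, 0, 0, 1], [0.8, 0, -1, 0, 0, 0, 1], [0.8, 0, -0.8, 0, 0, 0, 1], [0.6, 0, 0, 0, 0, 0, 1], [0, 0, 0, 0, 0, 0, 1], [0, 0, 0, 0, 0, 0, 1]],
])

```text
time_s: 6.27
position: [0.6479, 0.09, 0.2813]
tcp_rot: [0.0, 1.0, -0.013, -0.0]
ft_force: [-0.3, -0.4, -0.7]
finger_gap: 0.0004
finger_force: 0.0
```

```bash
python3 - <<'E'
from h import *
s=bot.sense();np.save('w5.npy',np.r_[s['position'],s['tcp_rot']]);cv2.imwrite('pics/w5.png',snapshot('wrist'));print(tcpC(),s['finger_gap'],s['time_s'])
E
```

```text
[-0.02459844  0.01262352  0.23579692] 0.0004418244707410825 6.2667
```

View pics/w5.png

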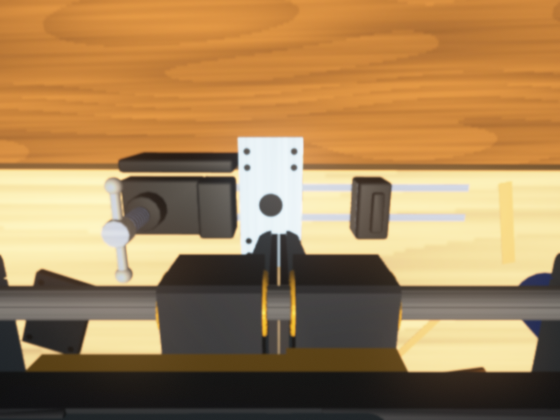

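The plate's end is at row ≈137 and the board's far top edge at row ≈169. The plate looks square and sits between the jaws.

```bash
python3 - <<'E'
from h import *
a=np.load('w5.npy');s=dict(position=a[:3],tcp_rot=a[3:]);im=cv2.imread('pics/w5.png');hsv=cv2.cvtColor(im,cv2.COLOR_BGR2HSV).astype(int)
q=lambda p,z:C.inv().apply(cast('wrist',p,z,s)-O)
g=im.astype(int)
front=[(u,120+1+np.argmax(np.diff(g[120:150,u,0]))) for u in range(243,300,4)]
edge=[(u,160+1+np.argmax(np.diff(g[160:178,u].sum(1)))) for u in list(range(310,346,6))+list(range(395,480,6))]
side=[(v,) for v in range(142,250,8)]
L=[(225+1+np.argmax(np.diff(g[v,225:260,0])),v) for v in range(142,162,2)]
Rr=[(290+1+np.argmin(np.diff(g[v,290:315,0])),v) for v in list(range(142,180,3))+list(range(196,212,3))]
print(front[::5],edge[::6])
print('front x',q(front,.051)[:,0].mean(),'slope',np.polyfit(*q(front,.051)[:,[1,0]].T,1)[0]);print('edge x',q(edge,.045)[:,0].mean())
print('L y',q(L,.051)[:,1].mean(),'R y',q(Rr,.051)[:,1].mean(),'R slope',np.polyfit(*q(Rr,.051)[:,:2].T,1)[0])
print('jaw back top',q([(390,180),(388,237)],.079).round(4).tolist())
plan(W(-.03,-.135,.16),-.0257-np.pi/2*0,1)
E
```

```text
[(243, np.int64(137)), (263, np.int64(137)), (283, np.int64(137))] [(310, np.int64(170)), (395, np.int64(170)), (431, np.int64(170)), (467, np.int64(170))]
front x 0.02929055132237899 slope 0.0010764282929084986
edge x -0.00019042544637554043
L y 0.04676852976929306 R y -0.00948263092497479 R slope -0.006001835357627749
jaw back top [[-0.0031, -0.0782, 0.034], [-0.0516, -0.0802, 0.034]]
d [-0.0092 -0.1474 -0.0758] rotvec deg [0.02 0.16 0.03] n 5
[-0.026, 0.738, 0.379, 0.001, 0.006, 0.001, 1.0],
[-0.026, 0.738, 0.379, 0.001, 0.006, 0.001, 1.0],
[-0.027, 0.738, 0.379, 0.001, 0.006, 0.001, 1.0],
[-0.027, 0.738, 0.379, 0.001, 0.006, 0.001, 1.0],
[-0.027, 0.738, 0.379, 0.001, 0.006, 0.001, 1.0],
```

Overhang is 29.5 mm and square. Next I'll go behind the sliding jaw with the fingers shut.

Call:
jog_arm([
  [[-0.03, 0.7, 0.2, 0, 0, 0, 1], [-0.03, 0.7, 0.3, 0, 0, 0, 1], [-0.03, 0.7, 0.4, 0, 0, 0, 1], [-0.03, 0.7, 0.5, 0, 0, 0, 1], [-0.02, 0.76, 0.5, 0, 0, 0, 1], [0, 0, 0.8, 0, 0, 0, 1], [0, 0, 0.6, 0, 0, 0, 1], [0, 0, 0.4, 0, 0, 0, 1]],
])

```text
time_s: 6.98
position: [0.6351, -0.0524, 0.1305]
tcp_rot: [-0.0, 1.0, -0.013, -0.003]
ft_force: [-1.2, 0.3, -0.5]
finger_gap: 0.0003
finger_force: 0.0
```

Call:
jog_arm([
  [[0, 0, 0, 0, 0, 0, 1], [0, 0, 0, 0, 0, 0, 1], [0, 0, 0, 0, 0, 0, 1]],
])

```text
time_s: 7.23
position: [0.6384, -0.0518, 0.135]
tcp_rot: [0.0, 1.0, -0.012, 0.001]
ft_force: [-0.3, -0.2, 0.5]
finger_gap: 0.0006
finger_force: 0.0
```

```bash
python3 - <<'E'
from h import *
s=bot.sense();print(tcpC(),s['ft_force'],s['finger_gap']);plan(W(-.03,-.048,.088),-.0257,1)
E
```

```text
[-0.02934995 -0.12939387  0.09000004] [-0.25370247 -0.24081768  0.54393346] 0.0006092448143709955
d [ 0.0014  0.0814 -0.002 ] rotvec deg [ 0.01 -0.07  0.06] n 3
[-0.005, -0.678, 0.017, 0.001, -0.005, 0.004, 1.0],
[-0.005, -0.678, 0.017, 0.001, -0.005, 0.004, 1.0],
[-0.005, -0.678, 0.017, 0.001, -0.005, 0.004, 1.0],
```

Call:
jog_arm([
  [[0, -0.25, 0, 0, 0, 0, 1], [0, -0.25, 0, 0, 0, 0, 1], [0, -0.25, 0, 0, 0, 0, 1], [0, -0.25, 0, 0, 0, 0, 1], [0, -0.2, 0, 0, 0, 0, 1], [0, -0.2, 0, 0, 0, 0, 1], [0, -0.2, 0, 0, 0, 0, 1], [0, -0.1, 0, 0, 0, 0, 1]],
])

```text
time_s: 7.9
position: [0.6404, 0.0169, 0.1344]
tcp_rot: [0.0, 1.0, -0.012, 0.001]
ft_force: [1.1, -4.2, 3.2]
finger_gap: 0.0004
finger_force: 1.9
```

Call:
jog_arm([
  [[0, -0.1, 0, 0, 0, 0, 1], [0, -0.05, 0, 0, 0, 0, 1], [0, -0.05, 0, 0, 0, 0, 1], [0, -0.05, 0, 0, 0, 0, 1], [0, 0, 0, 0, 0, 0, 1]],
])

```text
time_s: 8.32
position: [0.6405, 0.0262, 0.1338]
tcp_rot: [-0.0, 1.0, -0.013, 0.0]
ft_force: [0.6, -1.6, 1.1]
finger_gap: 0.0004
finger_force: 0.9
```

```bash
python3 - <<'E'
from h import *
s=bot.sense();print(tcpC(),s['ft_force'],s['wrist_torque']);cv2.imwrite('pics/w6.png',snapshot('wrist'))
E
```

```text
[-0.02927887 -0.05135886  0.08884695] [ 0.58363695 -1.58034003  1.10058565] [-0.21666587 -0.11769897  0.01134067]
```

View pics/w6.png

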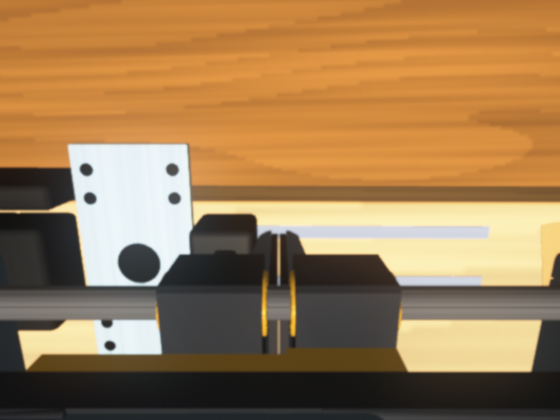

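The jaw, with its left side at column ≈192, is almost on the plate's right side. Creep on until the force rises.

Call:
jog_arm([
  [[0, -0.04, 0, 0, 0, 0, 1], [0, -0.04, 0, 0, 0, 0, 1], [0, -0.03, 0, 0, 0, 0, 1], [0, 0, 0, 0, 0, 0, 1]],
])

```text
time_s: 8.7
position: [0.6404, 0.0305, 0.1337]
tcp_rot: [-0.0, 1.0, -0.013, -0.0]
ft_force: [1.7, -3.0, 1.3]
finger_gap: 0.0003
finger_force: 1.2
```

Call:
jog_arm([
  [[0, -0.03, 0, 0, 0, 0, 1], [0, -0.03, 0, 0, 0, 0, 1], [0, 0, 0, 0, 0, 0, 1]],
])

```text
time_s: 8.95
position: [0.6405, 0.0328, 0.1337]
tcp_rot: [0.0, 1.0, -0.012, -0.0]
ft_force: [1.2, -2.3, -1.2]
finger_gap: 0.0007
finger_force: 1.5
```

Call:
jog_arm([
  [[0, -0.03, 0, 0, 0, 0, 1], [0, -0.03, 0, 0, 0, 0, 1], [0, 0, 0, 0, 0, 0, 1]],
])

```text
time_s: 9.2
position: [0.6405, 0.0336, 0.1337]
tcp_rot: [0.002, 1.0, -0.012, -0.0]
ft_force: [1.3, -8.3, -0.5]
finger_gap: 0.0003
finger_force: 4.2
```

```bash
python3 - <<'E'
from h import *
s=bot.sense();print(tcpC(),s['ft_force']);cv2.imwrite('pics/w7.png',snapshot('wrist'))
im=cv2.imread('pics/w7.png')[130:350,0:300];cv2.imwrite('pics/w7c.png',cv2.resize(im,None,fx=2.6,fy=2.6,interpolation=cv2.INTER_CUBIC))
E
```

```text
[-0.02944795 -0.04394845  0.08874819] [ 1.33536831 -8.2724225  -0.50888455]
```

View pics/w7c.png

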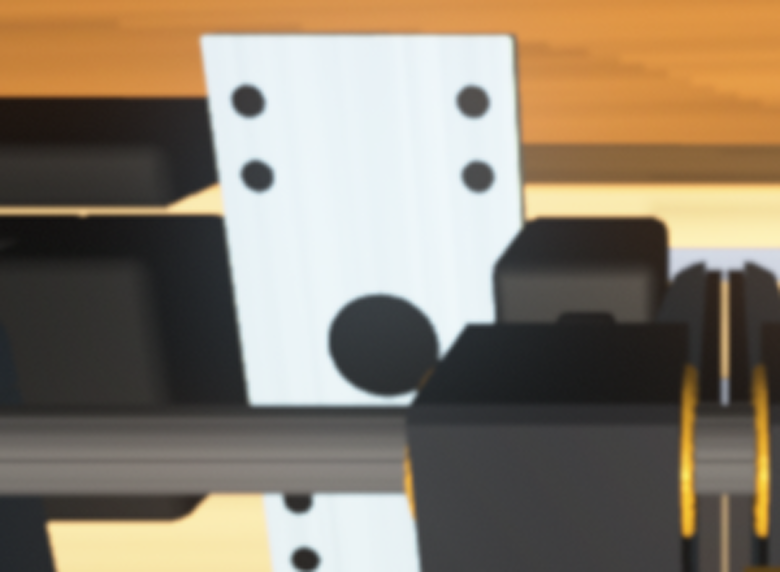

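The plate sits flush against both jaws and the force has risen to 8 N, so it is snug. Back off and rise.

Call:
jog_arm([
  [[0, -0.02, 0, 0, 0, 0, 1], [0, 0, 0, 0, 0, 0, 1], [0, 0, 0, 0, 0, 0, 1], [0, 0.3, 0, 0, 0, 0, 1], [0, 0.5, 0, 0, 0, 0, 1], [0, 0.3, -0.5, 0, 0, 0, 1], [0, 0, -1, 0, 0, 0, 1], [0, 0, -1, 0, 0, 0, 1]],
])

```text
time_s: 9.92
position: [0.6379, -0.0083, 0.2331]
tcp_rot: [-0.001, 1.0, -0.013, -0.003]
ft_force: [1.3, 0.6, 0.4]
finger_gap: 0.0003
finger_force: 0.0
```

Call:
jog_arm([
  [[0, -0.5, -1, 0, 0, 0, 1], [0, -0.5, -0.5, 0, 0, 0, 1], [0, 0, 0, 0, 0, 0, 1], [0, 0, 0, 0, 0, 0, 1], [0, 0, 0, 0, 0, 0, 1]],
])

```text
time_s: 10.33
position: [0.6394, 0.0306, 0.2896]
tcp_rot: [-0.0, 1.0, -0.012, -0.002]
ft_force: [0.2, -0.1, -1.5]
finger_gap: 0.0003
finger_force: 0.0
```

```bash
python3 - <<'E'
from h import *
s=bot.sense();np.save('w8.npy',np.r_[s['position'],s['tcp_rot']]);im=snapshot('wrist');cv2.imwrite('pics/w8.png',im);print(tcpC(),s['ft_force'],s['time_s'])
E
```

```text
[-0.03049177 -0.04735567  0.24399757] [ 0.1638097  -0.14583931 -1.49355544] 10.3333
```

View pics/w8.png

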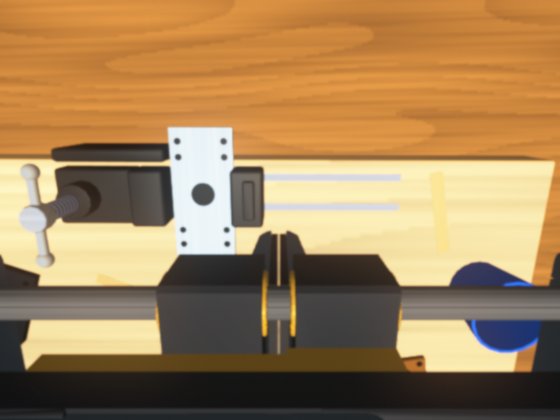

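The plate is snug between the jaws at columns ≈172 to 233, with its end at row ≈127 and the edge at row ≈160. One numeric check before handing in.

```bash
python3 - <<'E'
from h import *
a=np.load('w8.npy');s=dict(position=a[:3],tcp_rot=a[3:]);g=cv2.imread('pics/w8.png').astype(int)
q=lambda p,z:C.inv().apply(cast('wrist',p,z,s)-O)
fr=[(u,112+1+np.argmax(np.diff(g[112:140,u,0]))) for u in range(175,230,4)]
ed=[(u,150+1+np.argmax(np.diff(g[150:168,u].sum(1)))) for u in range(270,420,6)]
Rr=[(222+1+np.argmin(np.diff(g[v,222:242,0])),v) for v in range(132,154,3)]
L=[(160+1+np.argmax(np.diff(g[v,160:180,0])),v) for v in range(132,144,3)]
F=q(fr,.051);print('front',F[:,0].mean(),'slope',np.polyfit(F[:,1],F[:,0],1)[0],'edge',q(ed,.045)[:,0].mean())
print('y centre',(q(L,.051)[:,1].mean()+q(Rr,.051)[:,1].mean())/2,'jaw back',q([(264,168),(263,226)],.079).round(4).tolist())
E
```

```text
front 0.029796906601206374 slope 0.00023329997526120287 edge 0.00024675128772233686
y centre 0.020861583594764803 jaw back [[-0.002, -0.0359, 0.034], [-0.0519, -0.0345, 0.034]]
```

Overhang is 29.6 mm, the plate is square, its centre is at y≈21 mm, and the jaw back at -35 mm puts the jaw value at about 0.058. All within the limits.

```bash
python3 -c "
from rig import order
print(order.close_job())"
```

```text
the job is handed in; nothing more can be done
None
```

The job is handed in: by my last camera check the plate's end sticks out about 29.6 mm past the board edge, square and snug between both jaws, with the arm clear; the hand-in returned no verdict.

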